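Feed a row of heat sinks to the stop and bolt it in

ROBOT

A 6-joint arm with a two-finger parallel gripper is mounted at the origin on a cart in front of the work surface, level with it; the furniture and walls round the work are solid. World frame = base frame: x ahead of the robot, y to its left, z up, the work surface at z = 0. Lengths are in m, angles in rad, forces in N, time in s.
With the tool pointing down it reaches from about 0.225 to 0.875 m from the base axis. Payload 3.4 kg.
Tool frame: the origin (TCP) lies on the centre line of the jaws, within the pads' length; the fingertips stand 17 mm ahead of it and the grasp point (between the pads) lies 2 mm behind it (nose_length is the distance from the TCP to the fingertips, in m); z points along the fingers, y is the line along which they close (so a half turn about z gives the same grasp; the last joint's range is limited). The gripper opens to 85 mm and grips with 20 to 120 N. Pads are 22 mm wide; open, the fingers measure 114 mm over their backs; the gripper's body (76 mm by 85 mm) begins 54 mm behind the grasp point. The pads swing forward as they close: fully open they stand 13 mm farther back than shut.
Start: joints at [1.001, 0.276, 1.505, -0, 1.361, -0.121], TCP at [0.25, 0.518, 0.248] pointing down, gripper open.
Joint ranges: [-2.89, 2.89], [-0.75, 2.08], [0.22, 2.7], [-1.18, 4.32], [0.11, 2.71], [-2.7, 2.7]. Speed limits (rad/s): [2.57, 2.57, 3.14, 3.14, 3.14, 3.14].

INTERFACE

Orientations are given as a unit quaternion [w, x, y, z].
In Python, from rig import get_state, get_image, sign_off, find_in, place_of, nose_length gives the robot as it stands.
- The arm moves only by the tool apply_moves, never from a script. Its argument "deltas" is one flat list of numbers, 5 for each row, row after row: the finger opening in mm, from 0 to 85.4, then the shift along the tool's x, y, z in mm, then the turn about the tool's z in degrees. A call has 1 to 12 rows; each row is the pose to reach, as a shift and turn from the pose commanded when the call began, along the tool's axes at that moment; what a row does not reach only later rows make up. A row lasts 1/12 s, in which the tool goes at most 41.7 mm and 7.16 degrees, less where a joint would pass 70% of its speed; a pose out of reach is approached as far as the arm can. A call with a gripper value outside its range is refused whole. The fingers move at their own pace and stop on an object; "squeeze" is the grip in N (left out, the last holds). Time passes only in rows, so rows that repeat a pose let the fingers close. It gives the time, the measured TCP pose, the force, the opening and the grip force at its end, in the units of the state.
- get_state(): the state, without advancing time (a new reading comes with each control period).
- get_image(name): name is "scene" or "top" or "wrist"; returns a dict with "frame" (420x560x3 uint8, red, green, blue), "K" (3x3 intrinsics, pixels), "position" and "orientation" of the camera in the world. Camera axes: x right, y down, z forward; pixel columns grow to the right and rows downward; lengths in m; the calibration is good to about 2 mm. A picture is of the moment at which its call begins. There is no depth.
- sign_off(): hands the job in; it is judged then, once.
Trained networks look in a picture, given as the dict that the camera call returned (one of the last four; its "shot" number tells which), for a name from the list of things; names that differ only in an ending like _2 or _b are one class to them, and where a whole thing is asked for, a point or a joint stands for the part that bears it (a point fixed in the world has none). Each returns a list of dicts, best first, with "score" (0 to 1); they miss things now and then, are a little off and sometimes report something else, mostly with a low value. They report only what shows in the picture. A call takes as long as a camera call.
- find_in(query, picture): "point" ([column, row] in pixels, amid what is visible of it).
- place_of(query, picture): "point" ([column, row] in pixels: a listed point, or the origin of a listed thing).
The state is a dict: "clock": time; "qpos": joint angles; "qd": joint speeds; "effort": joint torques, N m; "position": TCP position; "ee_rot": TCP orientation; "contact_force": force on the tool from outside, world axes, zero at the start; "moment": the same for the moment, N m; "width": finger opening in m; "gripper_force": force on a finger pad.
Only numpy, scipy, OpenCV 4.12 (cv2) and the standard library are available. Lean on these libraries where they do the work, as an engineer would, in place of code of your own. Each camera call takes 0.05 s, during which the arm holds its last target. There are 200 camera calls.

TASK

Push the row of four heat sinks in the feed rail from behind, all together as one train, until the front one is fully home against the end stop. Then push the thumb tab of the drawn-out bolt so that the bolt slides fully in behind the last heat sink. Only push: do not lift any heat sink or let the row come apart, and leave the things standing around the rail where they are.

Things in the scene. Friction and masses are not known exactly. Their poses are not given: they have to be found in the camera images.
- rail: straight aluminium feed rail, 336 mm long, fixed. Origin mid-channel at worktop height; x runs along the channel to the end stop (roughly to the robot's left), y roughly towards the robot, z up. Bed 6 mm above the worktop, 43 mm wide between two low side guides, 12 mm above the worktop. Open at its -x end (x = -160 mm); the stop, a dark steel block 32 mm high, has its face at x = +150 mm.
- stop_face (a point): point on the centre line on the end stop's face that the front heat sink must meet, 16 mm above the worktop; axes as the rail's. When the row is home the heat sinks' centres lie 20, 60, 100 and 140 mm before it (along -x).
- bolt (a joint): how far the retaining bolt is slid in, m: 0 drawn out, 0.040 fully in (its limit). It slides straight across the rail along the rail's -y, from the robot's side; it stays where it is left and needs about 1.5 N plus 6 N per m/s.
- bolt_tab (a point): middle of the bolt's upright dark thumb tab, 31 mm above the worktop; axes as the rail's. 24 mm along the rail, 8 mm thick, 12 to 50 mm above the worktop; push its outer (+y) face. At rail x = -18 mm, y = 104 mm drawn out, 64 mm fully in. A fixed bolt housing 26 mm high lies at y = 37 to 55 mm.
- bolt_tip (a point): middle of the tip of the bolt's steel blade, 17 mm above the worktop, blade 8 mm square. At rail y = 32 mm drawn out (clear of the channel), -8 mm fully in. The blade's path is at rail x = -22 to -14 mm and the rear of a row that is home at x = -10 mm: it just clears a row fully home and is blocked by one that is not.
- heatsink_1: grey finned heat sink in the rail, 40 x 40 mm and 20 mm high, about 60 g: the front one of the touching row of four. Origin at the centre of its underside, which lies on the bed 6 mm above the worktop; its x axis points along the rail to the stop, z up. Its top is 26 mm above the worktop, so 14 mm of it stand free above the side guides.
- heatsink_2: grey finned heat sink in the rail, 40 x 40 mm and 20 mm high, about 60 g: the second of the touching row of four. Origin at the centre of its underside, which lies on the bed 6 mm above the worktop; its x axis points along the rail to the stop, z up. Its top is 26 mm above the worktop, so 14 mm of it stand free above the side guides.
- heatsink_3: grey finned heat sink in the rail, 40 x 40 mm and 20 mm high, about 60 g: the third of the touching row of four. Origin at the centre of its underside, which lies on the bed 6 mm above the worktop; its x axis points along the rail to the stop, z up. Its top is 26 mm above the worktop, so 14 mm of it stand free above the side guides.
- heatsink_4: grey finned heat sink in the rail, 40 x 40 mm and 20 mm high, about 60 g: the rearmost one of the touching row of four. Origin at the centre of its underside, which lies on the bed 6 mm above the worktop; its x axis points along the rail to the stop, z up. Its top is 26 mm above the worktop, so 14 mm of it stand free above the side guides.
- spare_heatsink: a bystander: an equal heat sink, 40 x 40 x 20 mm, loose on the worktop beside the rail. Origin at the centre of its underside.
- solder_spool: a bystander: standing spool of solder wire, 60 mm across, 43 mm high. Origin at the centre of its underside.
- glue_bottle: a bystander: small white bottle, 24 mm across, 50 mm high, standing beyond the rail. Origin at the centre of its underside.

How it is judged:
By the outcome, as a careful person would: the job done as asked, in the order asked, and still so for the second after the job is handed in, with the robot touching nothing.
It also fails if it takes over 43 s, if anything falls off the work surface, if the arm or the gripper's body presses on something with over 40 N, if the wrist force passes 120 N, or if a joint passes its speed limit or range.

## Working session

There is one attempt and no reset: what is moved stays moved. The work goes in short steps, Python scripts to look and compute and a tool call to move; the robot and the scene stay as the last step left them, time stands still between calls to the robot, and variables do not carry over. Pictures are saved under pics/ and viewed, at most 10 in all, crops included, and the job is handed in when it is done.

Besides the shell and the picture viewer there is one more tool, called after "Emit:" as name(argument=value, ...), one argument or row to a line, values as JSON. apply_moves: Moves the arm, as the interface text tells. Its arguments: {"type":"object","properties":{"deltas":{"type":"array"},"squeeze":{"type":"number"}},"required":["deltas"]}

```bash
ls; mkdir -p pics; cat > h.py <<'E'
import numpy as np, cv2
from scipy.spatial.transform import Rotation as R
from rig import *
def rot(q): return R.from_quat([q[1],q[2],q[3],q[0]]).as_matrix()
def ray(im,p,z):
    M=rot(im["orientation"]); d=M@np.linalg.inv(im["K"])@np.array([p[0],p[1],1.]); c=np.array(im["position"])
    return c+d*(z-c[2])/d[2]
def proj(im,P):
    v=rot(im["orientation"]).T@(np.array(P)-im["position"]); u=im["K"]@v; return u[:2]/u[2]
E
cat > a.py <<'E'
from h import *
Z={"rail":0,"stop_face":.016,"bolt_tab":.031,"bolt_tip":.017,"heatsink_1":.006,"spare_heatsink":0,"solder_spool":0,"glue_bottle":0}
for n in ("top","scene"):
    im=get_image(n); cv2.imwrite(f"pics/{n}0.png",im["frame"][:,:,::-1]); print(n,np.round(im["position"],3),im["K"][0][0])
    for q,z in Z.items():
        for r in place_of(q,im)[:6 if "heat" in q else 2]:
            print(q,round(r["score"],2),np.round(r["point"],1),np.round(ray(im,r["point"],z),4))
s=get_state(); print(s["clock"],s["position"],s["ee_rot"],s["width"],nose_length); print(rot(s["ee_rot"]).round(3))
E
python3 a.py
```

```text
pics
top [ 0.48  -0.041  1.071] 473.60706636677594
rail 0.94 [258.  203.1] [0.5861 0.0381 0.    ]
stop_face 0.6 [192.7 204.9] [0.5837 0.1837 0.016 ]
bolt_tab 0.55 [268.9 247.3] [0.4852 0.0134 0.031 ]
bolt_tip 0.69 [266.1 212.9] [0.562  0.0191 0.017 ]
heatsink_1 0.8 [237.9 199.5] [0.5947 0.0831 0.006 ]
heatsink_1 0.8 [254.2 199.2] [0.5946 0.0461 0.006 ]
heatsink_1 0.79 [272.7 203.5] [0.5839 0.0044 0.006 ]
heatsink_1 0.63 [292.9 204. ] [ 0.5818 -0.0412  0.006 ]
spare_heatsink 0.92 [197.3 296.8] [0.378  0.1777 0.    ]
solder_spool 0.73 [388.  289.4] [ 0.3864 -0.2492  0.    ]
glue_bottle 0.52 [237.9 146.8] [0.7171 0.0823 0.    ]
scene [0.015 0.486 0.535] 401.3632357230634
rail 0.79 [247.8 220.5] [0.5876 0.0299 0.    ]
stop_face 0.94 [186.3 243.5] [0.5925 0.186  0.016 ]
stop_face 0.36 [256.2 307.3] [0.371  0.1901 0.016 ]
bolt_tab 0.76 [284.  225.7] [0.4898 0.0118 0.031 ]
bolt_tab 0.39 [226.8 224.1] [0.5738 0.0972 0.031 ]
bolt_tip 0.77 [261.4 216.3] [0.5614 0.0119 0.017 ]
heatsink_1 0.78 [244.4 219.4] [0.5894 0.038  0.006 ]
heatsink_1 0.77 [272.5 205.5] [ 0.5885 -0.0463  0.006 ]
heatsink_1 0.64 [262.2 214.4] [ 0.5774 -0.0044  0.006 ]
heatsink_1 0.6 [227.3 222.6] [0.6053 0.0737 0.006 ]
spare_heatsink 0.73 [257.4 310.1] [0.3759 0.1835 0.    ]
solder_spool 0.75 [391.1 214.7] [ 0.3844 -0.2311  0.    ]
0.9 [0.24949023 0.51808616 0.24837081] [1.16883128e-05 2.22521021e-01 9.74927888e-01 8.93430128e-05] 0.085438100564662 0.017
[[-0.901  0.434  0.   ]
 [ 0.434  0.901  0.   ]
 [ 0.     0.    -1.   ]]
```

```bash
python3 -c "
import cv2
a=cv2.imread('pics/top0.png')[130:330,170:430];cv2.imwrite('pics/t1.png',cv2.resize(a,(780,600),interpolation=cv2.INTER_CUBIC))"
```

```text
(no output)
```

View pics/t1.png

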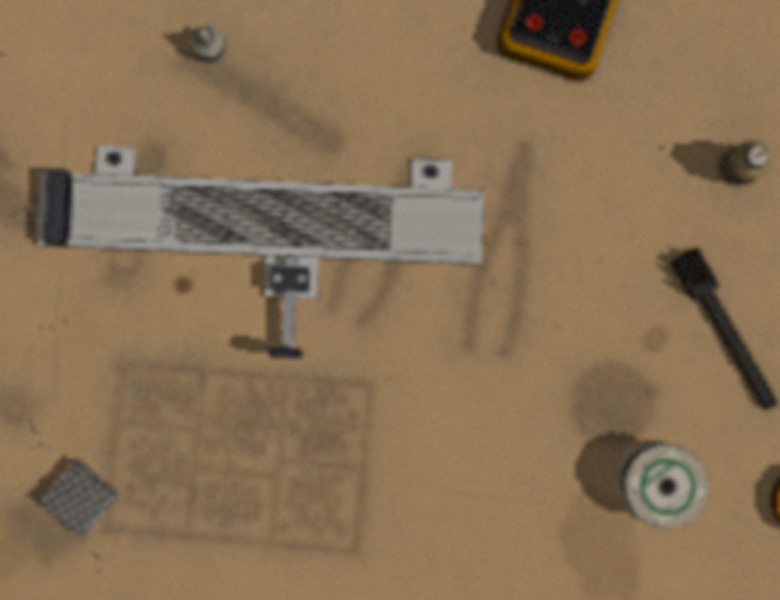

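View pics/scene0.png

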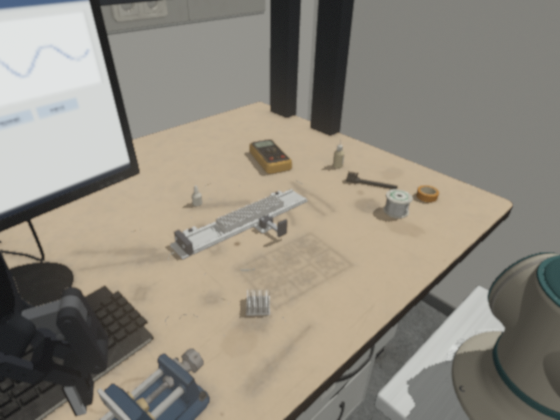

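The crop shows the rail from the stop face at about crop (70,208) to the open end at (483,227), the row between columns 168 and 392, and the tab at (286,351). The spool and spare heat sink are well clear, and the scene view agrees. Next I fit the rail pose from these points.

```bash
cat > b.py <<'E'
from h import *
im=get_image("top")
f=lambda x,y,z:ray(im,(170+x/3,130+y/3),z)
# rail corners/points: (crop px, z, rail coords mm)
for n,x,y,z in [("stopT",70,172,.032),("stopB",69,245,.032),("endT",483,191,.012),("endB",483,263,.012),("rearT",392,195,.026),("rearB",391,249,.026),("frontT",168,187,.026),("frontB",172,243,.026),("tab top",286,351,.05)]:
    print(n,f(x,y,z).round(4))
E
python3 b.py
```

```text
stopT [0.6212 0.1787 0.032 ]
stopB [0.5671 0.1797 0.032 ]
endT [ 0.6026 -0.1272  0.012 ]
endB [ 0.5486 -0.1257  0.012 ]
rearT [ 0.5995 -0.0588  0.026 ]
rearB [ 0.5595 -0.0572  0.026 ]
frontT [0.6092 0.1071 0.026 ]
frontB [0.5674 0.1045 0.026 ]
tab top [0.4859 0.0201 0.05  ]
```

Emit:
apply_moves(
  deltas=[0,-562,-413,0,-22.7,0,-562,-413,0,-22.7,0,-562,-413,0,-22.7,0,-562,-413,0,-22.7,0,-562,-413,0,-22.7,0,-562,-413,0,-22.7,0,-562,-413,0,-22.7,0,-562,-413,0,-22.7,0,-562,-413,0,-22.7,0,-562,-413,0,-22.7,0,-562,-413,0,-22.7,0,-562,-413,0,-22.7],
  squeeze=60,
)

```text
clock: 1.95
position: [0.481, 0.0816, 0.2486]
ee_rot: [0.0, 0.026, 1.0, 0.0]
contact_force: [-0.3, 1.5, -1.2]
width: 0.0001
gripper_force: 0.0
```

Emit:
apply_moves(
  deltas=[0,-105,-175,0,0,0,-105,-175,60,0,0,-105,-175,110,0,0,-105,-175,110,0,0,-105,-175,110,0,0,-105,-175,110,0,0,-105,-175,110,0,0,-105,-175,110,0],
)

```text
clock: 2.62
position: [0.5756, -0.0976, 0.1367]
ee_rot: [-0.002, 0.027, 1.0, 0.001]
contact_force: [0.4, 0.7, -0.6]
width: 0.0003
gripper_force: 0.0
```

```bash
cat > c.py <<'E'
from h import *
im=get_image("wrist"); cv2.imwrite("pics/w1.png",im["frame"][:,:,::-1])
s=get_state(); print(s["clock"],s["position"].round(4) if hasattr(s["position"],"round") else s["position"],s["contact_force"]); print(rot(s["ee_rot"]).round(3))
for q,z in {"rail":0,"heatsink_4":.006,"bolt_tab":.031,"bolt_tip":.017,"stop_face":.016}.items():
    for r in place_of(q,im)[:4]: print(q,round(r["score"],2),np.round(r["point"],1),ray(im,r["point"],z).round(4))
E
python3 c.py
```

```text
2.6667 [ 0.5758 -0.0967  0.1379] [ 0.82085707  1.0479798  -0.20810744]
[[-0.999  0.054 -0.001]
 [ 0.054  0.999  0.001]
 [ 0.001  0.001 -1.   ]]
heatsink_4 0.95 [403.2 209.8] [ 0.5849 -0.0007  0.006 ]
heatsink_4 0.86 [457.  212.3] [0.5893 0.041  0.006 ]
heatsink_4 0.61 [508.3 209.5] [0.5892 0.0803 0.006 ]
heatsink_4 0.61 [354.6 211.7] [ 0.5844 -0.0381  0.006 ]
bolt_tab 0.98 [459.5  68. ] [0.486  0.0197 0.031 ]
bolt_tip 0.68 [436.5 179.2] [0.5592 0.0179 0.017 ]
```

View pics/w1.png

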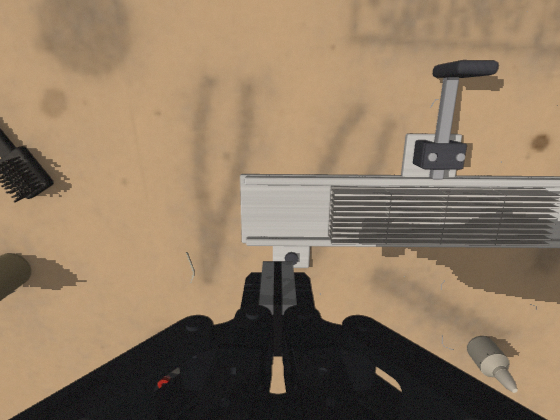

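The wrist view shows the rail's open end at column 241 (rows 176–244) and the row's rear at column 331. The rail runs parallel to the image rows, so the tool is aligned with it.

```bash
cat > d.py <<'E'
from h import *
im=get_image("wrist")
for n,x,y,z in [("endT",241,176,.012),("endB",241,244,.012),("rearT",331,187,.026),("rearB",331,244,.026),("guideT@560",559,177,.012),("guideB@559",559,247,.012),("seam34",390,215,.026),("tabouter",465,64,.05)]:
    print(n,ray(im,(x,y),z).round(4))
s=get_state();print(s["position"])
P=np.array(s["position"]); print(proj(im,P+[0,0,-.017]))
E
python3 d.py
```

```text
endT [ 0.5522 -0.1213  0.012 ]
endB [ 0.6067 -0.1259  0.012 ]
rearT [ 0.5602 -0.057   0.026 ]
rearB [ 0.604  -0.0571  0.026 ]
guideT@560 [0.565  0.1133 0.012 ]
guideB@559 [0.6221 0.1247 0.012 ]
seam34 [ 0.5833 -0.0144  0.026 ]
tabouter [0.4854 0.0158 0.05  ]
[ 0.57622962 -0.09577427  0.1395633 ]
[277.1768591  278.28111583]
```

Emit:
apply_moves(
  deltas=[0,-3,0,40,0,0,-3,0,75,0,0,-3,0,100,0,0,-3,0,107,0,0,-3,0,110,0,0,-3,0,110,0,0,-3,0,110,0,0,-3,0,110,0],
)

```text
clock: 3.63
position: [0.5806, -0.0971, 0.0303]
ee_rot: [0.002, 0.026, 1.0, -0.0]
contact_force: [0.5, 0.2, 0.7]
width: 0.0002
gripper_force: 0.0
```

```bash
cat > c2.py <<'E'
from h import *
import sys
im=get_image("wrist"); cv2.imwrite(f"pics/{sys.argv[1]}.png",im["frame"][:,:,::-1])
s=get_state(); print(s["clock"],s["position"],s["contact_force"])
E
python3 c2.py w2
```

```text
3.6833 [ 0.58039769 -0.09716424  0.03015502] [-0.71604883  0.08986235  0.57014578]
```

View pics/w2.png

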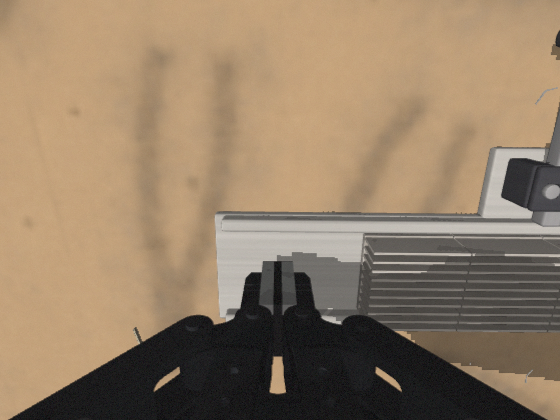

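```bash
python3 - <<'E'
from h import *
im=get_image("wrist"); g=cv2.cvtColor(im["frame"],cv2.COLOR_RGB2GRAY)
cv2.imwrite("pics/w3.png",cv2.resize(im["frame"][190:350,200:420,::-1],(770,560),interpolation=cv2.INTER_CUBIC))
for p,z in [((217,213),.012),((222,318),.012),((363,236),.026),((361,315),.012)]: print(ray(im,p,z).round(4))
s=get_state(); print(s["position"],proj(im,np.array(s["position"])+[0,0,-.017]))
E
```

```text
[ 0.5478 -0.1216  0.012 ]
[ 0.6011 -0.1249  0.012 ]
[ 0.5558 -0.0616  0.026 ]
[ 0.6029 -0.0582  0.012 ]
[ 0.58012653 -0.09712266  0.02990799] [277.43225154 277.60165071]
```

View pics/w3.png

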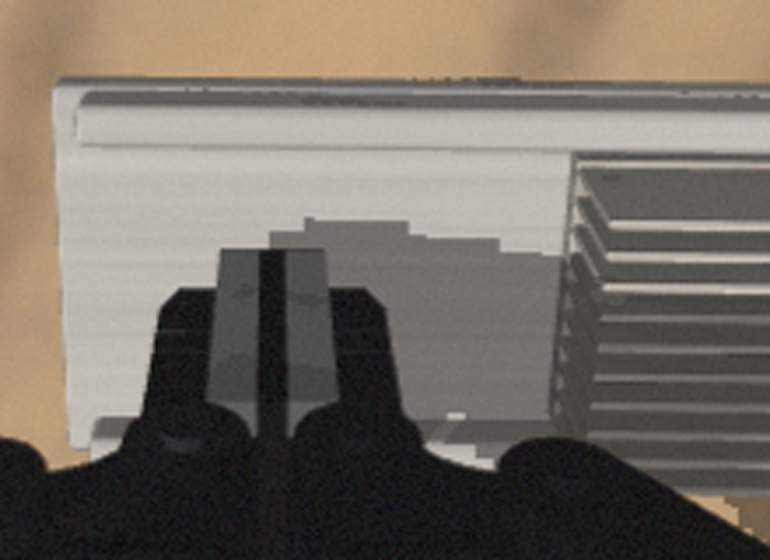

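Emit:
apply_moves(
  deltas=[0,2,6,0,0,0,3,12,0,0,0,3,16,0,0,0,3,19,0,0,0,3,22,0,0,0,3,25,0,0,0,3,28,0,0,0,3,31,0,0,0,3,34,0,0,0,3,37,0,0,0,3,40,0,0,0,3,43,0,0],
)

```text
clock: 4.73
position: [0.5783, -0.0536, 0.0283]
ee_rot: [0.0, 0.026, 1.0, -0.0]
contact_force: [-0.5, -1.3, 0.2]
width: 0.0003
gripper_force: 0.7
```

```bash
python3 c2.py w4
```

```text
4.7833 [ 0.57833737 -0.05292778  0.02829056] [ 0.61685295 -0.36744986  0.4507793 ]
```

View pics/w4.png

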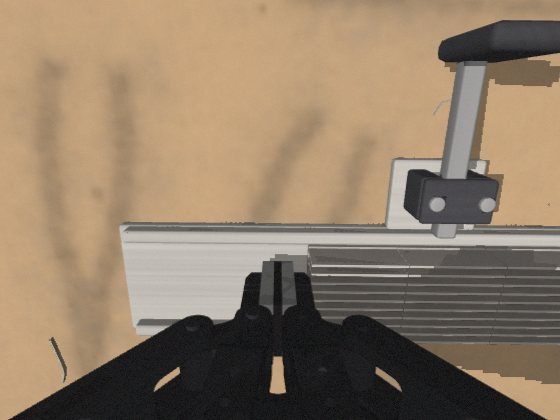

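The finger back now meets the row's rear at column 308, and the row is still closed up. I keep pushing slowly.

Emit:
apply_moves(
  deltas=[0,0,3,0,0,0,0,6,0,0,0,0,10,0,0,0,0,14,0,0,0,0,18,0,0,0,0,22,0,0,0,0,26,0,0,0,0,30,0,0,0,0,34,0,0,0,0,38,0,0,0,0,42,0,0,0,0,45,0,0],
)

```text
clock: 5.78
position: [0.5807, -0.0083, 0.0283]
ee_rot: [-0.0, 0.026, 1.0, 0.0]
contact_force: [-0.3, -1.1, -0.3]
width: 0.0002
gripper_force: 0.7
```

Emit:
apply_moves(
  deltas=[0,0,2,0,0,0,0,4,0,0,0,0,6,0,0,0,0,8,0,0,0,0,9.5,0,0,0,0,11,0,0],
)

```text
clock: 6.28
position: [0.5813, 0.0022, 0.0283]
ee_rot: [0.0, 0.026, 1.0, 0.0]
contact_force: [-1.0, -1.7, 0.3]
width: 0.0002
gripper_force: 0.7
```

```bash
cat > e.py <<'E'
from h import *
import sys
s=get_state(); print(s["clock"],s["position"],s["contact_force"])
im=get_image("top"); a=im["frame"][180:260,175:315,::-1]; cv2.imwrite(f"pics/{sys.argv[1]}.png",cv2.resize(a,(784,448),interpolation=cv2.INTER_CUBIC))
E
python3 e.py t2
```

```text
6.2833 [0.5812981  0.00223797 0.02831627] [-0.9755742  -1.7183345   0.26390428]
```

View pics/t2.png

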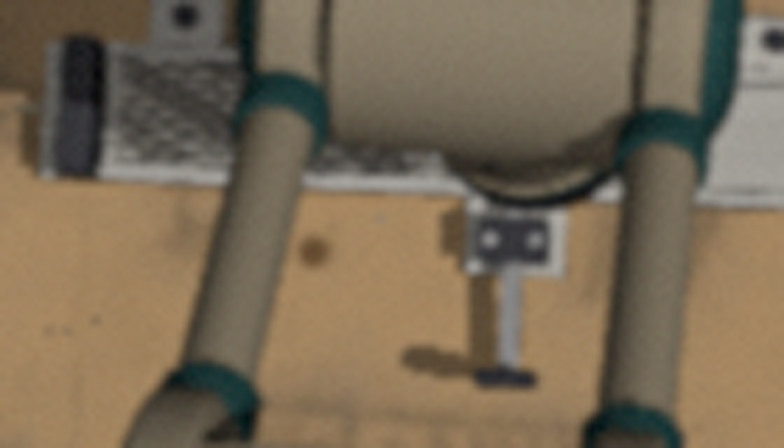

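The front sink at column 115 is about 5 mm short of the stop face at column 102. I creep in and watch the force.

Emit:
apply_moves(
  deltas=[0,0,1,0,0,0,0,2,0,0,0,0,3,0,0,0,0,4,0,0,0,0,4.5,0,0],
)

```text
clock: 6.75
position: [0.5815, 0.0068, 0.0283]
ee_rot: [-0.0, 0.026, 1.0, 0.0]
contact_force: [-0.2, -1.1, 0.6]
width: 0.0001
gripper_force: 0.7
```

Emit:
apply_moves(
  deltas=[0,0,0.6,0,0,0,0,1.2,0,0,0,0,1.8,0,0],
)

```text
clock: 7.0
position: [0.5817, 0.0085, 0.0283]
ee_rot: [0.0, 0.026, 1.0, 0.0]
contact_force: [0.1, -0.6, 0.5]
width: -0.0004
gripper_force: 0.6
```

Emit:
apply_moves(
  deltas=[0,0,0.6,0,0,0,0,1.2,0,0,0,0,1.8,0,0],
)

```text
clock: 7.25
position: [0.5817, 0.0101, 0.0283]
ee_rot: [0.0, 0.026, 1.0, -0.0]
contact_force: [0.1, -3.9, -0.4]
width: -0.0
gripper_force: 1.8
```

Emit:
apply_moves(
  deltas=[0,0,0.6,0,0,0,0,1.2,0,0],
)

```text
clock: 7.42
position: [0.5819, 0.0103, 0.0284]
ee_rot: [0.0, 0.026, 1.0, -0.001]
contact_force: [-0.3, -7.2, 0.9]
width: 0.0
gripper_force: 3.7
```

Emit:
apply_moves(
  deltas=[0,0,1,0,0,0,0,2,0,0,0,0,2,0,0],
)

```text
clock: 7.67
position: [0.5823, 0.0105, 0.0285]
ee_rot: [0.0, 0.025, 1.0, -0.003]
contact_force: [0.1, -10.8, 0.3]
width: 0.0001
gripper_force: 5.7
```

Emit:
apply_moves(
  deltas=[0,0,-5,0,0,0,0,-15,0,0,0,0,-35,0,0,0,0,-40,-20,0,0,0,-40,-60,0,0,0,-40,-100,0,0,30,-30,-100,0,0,65,-20,-100,0,0,100,-10,-100,0,0,135,0,-100,0,0,145,3,-100,0,0,145,3,-100,0],
)

```text
clock: 8.67
position: [0.4335, 0.0252, 0.1282]
ee_rot: [-0.001, 0.026, 1.0, 0.001]
contact_force: [-0.0, -0.6, 0.1]
width: 0.0001
gripper_force: 0.0
```

```bash
cat > f.py <<'E'
from h import *
im=get_image("wrist"); cv2.imwrite("pics/w5.png",im["frame"][:,:,::-1])
s=get_state(); print(s["clock"],s["position"],s["contact_force"])
for q,z in {"heatsink_4":.006,"bolt_tab":.031,"bolt_tip":.017,"stop_face":.016}.items():
    for r in place_of(q,im)[:4]: print(q,round(r["score"],2),np.round(r["point"],1),ray(im,r["point"],z).round(4))
E
python3 f.py
```

```text
8.7167 [0.43683657 0.02443249 0.12869566] [ 0.34602864 -0.6370836   0.29934527]
heatsink_4 0.64 [440.6 378.3] [0.599  0.1616 0.006 ]
heatsink_4 0.51 [394.5 378.8] [0.5973 0.1208 0.006 ]
bolt_tip 0.44 [275.8 358.1] [0.5599 0.0176 0.017 ]
stop_face 0.97 [469. 383.] [0.5954 0.181  0.016 ]
stop_face 0.45 [485.  122.9] [0.3782 0.166  0.016 ]
```

View pics/w5.png

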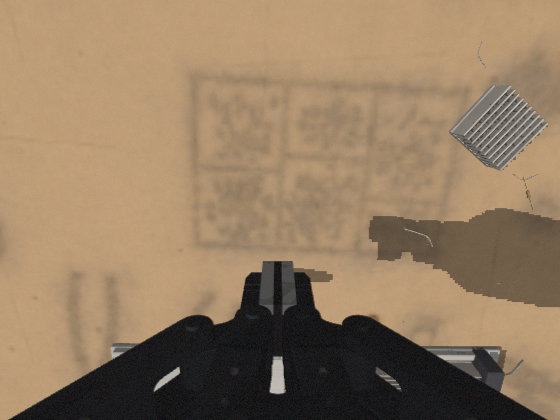

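The tab is hidden behind the gripper, and the row sits against the stop block at (487,365). I descend in the clear space outside the tab.

Emit:
apply_moves(
  deltas=[0,0,-2,35,0,0,0,-2,70,0,0,0,-2,86,0,0,-3,-2,90,0,0,-7,-2,90,0,0,-11,-2,90,0,0,-15,-2,90,0,0,-19,-2,90,0,0,-23,-2,90,0],
)

```text
clock: 9.67
position: [0.4617, 0.0207, 0.0394]
ee_rot: [0.001, 0.026, 1.0, -0.0]
contact_force: [-0.4, 0.8, 0.1]
width: -0.0001
gripper_force: 0.0
```

Emit:
apply_moves(
  deltas=[0,-3,0,0,0,0,-6,0,0,0,0,-9,0,0,0,0,-12,0,0,0,0,-15,0,0,0,0,-18,0,0,0],
)

```text
clock: 10.17
position: [0.4774, 0.02, 0.0382]
ee_rot: [-0.001, 0.026, 1.0, 0.0]
contact_force: [-1.5, -0.2, 1.7]
width: 0.0003
gripper_force: 0.9
```

Emit:
apply_moves(
  deltas=[0,-3,0,0,0,0,-6,0,0,0,0,-9,0,0,0,0,-12,0,0,0,0,-15,0,0,0,0,-18,0,0,0,0,-20,0,0,0,0,-22,0,0,0,0,-24,0,0,0],
)

```text
clock: 10.92
position: [0.5021, 0.0186, 0.0383]
ee_rot: [-0.0, 0.026, 1.0, 0.0]
contact_force: [-3.1, -1.4, -0.1]
width: -0.0001
gripper_force: 0.8
```

Emit:
apply_moves(
  deltas=[0,-1,0,0,0,0,-2,0,0,0,0,-3,0,0,0],
)

```text
clock: 11.17
position: [0.505, 0.0185, 0.0383]
ee_rot: [-0.0, 0.026, 1.0, 0.0]
contact_force: [-1.6, -1.2, -0.4]
width: 0.0003
gripper_force: 0.8
```

Emit:
apply_moves(
  deltas=[0,-1,0,0,0,0,-2,0,0,0,0,-3,0,0,0],
)

```text
clock: 11.42
position: [0.508, 0.0184, 0.0383]
ee_rot: [-0.0, 0.026, 1.0, 0.0]
contact_force: [-1.7, -1.5, -1.5]
width: 0.0002
gripper_force: 0.8
```

Emit:
apply_moves(
  deltas=[0,-1,0,0,0,0,-2,0,0,0,0,-3,0,0,0],
)

```text
clock: 11.67
position: [0.5082, 0.0183, 0.0382]
ee_rot: [-0.003, 0.026, 1.0, 0.0]
contact_force: [-8.7, -1.0, 7.4]
width: -0.0001
gripper_force: 4.2
```

Emit:
apply_moves(
  deltas=[0,-1,0,0,0,0,-2,0,0,0],
)

```text
clock: 11.83
position: [0.5083, 0.0184, 0.038]
ee_rot: [-0.005, 0.026, 1.0, 0.0]
contact_force: [-12.0, -2.0, 8.5]
width: -0.0002
gripper_force: 5.8
```

The tool stalled with 12 N at x = 0.508. I back off and verify.

Emit:
apply_moves(
  deltas=[0,5,0,0,0,0,20,0,0,0,0,40,0,0,0,0,40,0,-30,0,0,40,0,-70,0,0,70,0,-110,0,0,90,-40,-150,0,0,90,-80,-150,0,0,90,-120,-150,0,0,90,-160,-150,0,0,90,-180,-150,0,0,90,-180,-150,0],
)

```text
clock: 12.83
position: [0.4157, -0.1633, 0.1896]
ee_rot: [0.003, 0.029, 1.0, -0.003]
contact_force: [1.0, 1.0, -0.7]
width: -0.0005
gripper_force: 0.0
```

```bash
cat > g.py <<'E'
from h import *
s=get_state(); print(s["clock"],s["position"],s["contact_force"])
for n in ("top","scene"):
    im=get_image(n)
    for q,z in {"bolt_tab":.031,"bolt_tip":.017,"stop_face":.016,"heatsink_1":.006,"spare_heatsink":0,"solder_spool":0,"glue_bottle":0}.items():
        for r in place_of(q,im)[:4 if q=="heatsink_1" else 1]: print(q,round(r["score"],2),ray(im,r["point"],z).round(4))
    if n=="top":
        a=im["frame"][180:260,175:315,::-1]; cv2.imwrite("pics/t3.png",cv2.resize(a,(784,448),interpolation=cv2.INTER_CUBIC))
E
python3 g.py
```

```text
12.8333 [ 0.41569053 -0.16332217  0.18960084] [ 0.97715393  1.03271524 -0.6965761 ]
bolt_tab 0.54 [0.5222 0.0187 0.031 ]
bolt_tip 0.63 [0.719 0.076 0.017]
stop_face 0.95 [0.5951 0.1791 0.016 ]
heatsink_1 0.88 [0.5946 0.0795 0.006 ]
heatsink_1 0.82 [0.591  0.0387 0.006 ]
heatsink_1 0.81 [0.5905 0.1622 0.006 ]
heatsink_1 0.7 [0.6028 0.1271 0.006 ]
spare_heatsink 0.91 [0.3817 0.1763 0.    ]
glue_bottle 0.6 [0.7144 0.0787 0.    ]
bolt_tab 0.76 [0.529 0.01  0.031]
bolt_tip 0.57 [0.594  0.0223 0.017 ]
stop_face 0.61 [0.6029 0.1823 0.016 ]
heatsink_1 0.76 [0.5992 0.1155 0.006 ]
heatsink_1 0.69 [0.5962 0.0806 0.006 ]
heatsink_1 0.61 [0.6014 0.1567 0.006 ]
heatsink_1 0.49 [0.6059 0.0287 0.006 ]
spare_heatsink 0.57 [0.3807 0.1802 0.    ]
solder_spool 0.71 [ 0.3821 -0.2415  0.    ]
glue_bottle 0.7 [0.717  0.0823 0.    ]
```

View pics/t3.png

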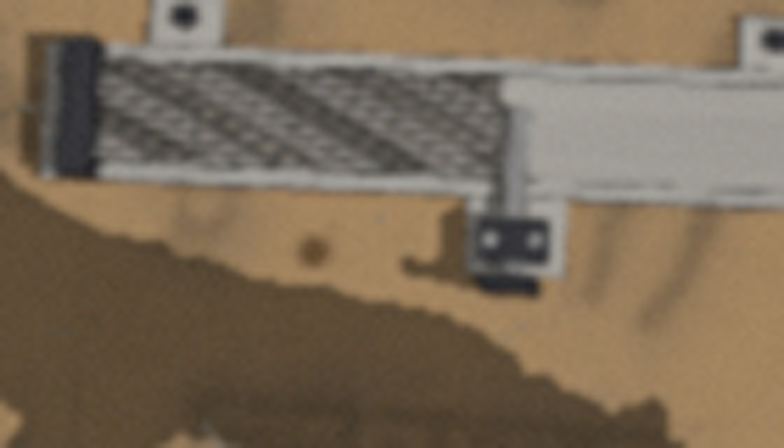

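```bash
python3 - <<'E'
from h import *
O=np.array([.5855,.0335,0]);a=np.radians(3.1);X=np.array([np.sin(a),np.cos(a),0]);Y=np.array([-np.cos(a),np.sin(a),0])
im=get_image("top"); g=cv2.cvtColor(im["frame"],cv2.COLOR_RGB2GRAY).astype(np.float32)
for x in (-18,-35):
    for z in (.012,.021):
        v=[]
        for y in range(-32,34,2):
            p=proj(im,O+X*x/1e3+Y*y/1e3+[0,0,z]); v.append(int(cv2.getRectSubPix(g,(1,1),(float(p[0]),float(p[1])))[0,0]))
        print(x,z,v)
E
```

```text
-18 0.012 [133, 142, 153, 152, 145, 146, 159, 162, 162, 160, 156, 145, 137, 136, 136, 137, 135, 132, 131, 131, 133, 132, 131, 131, 131, 129, 128, 131, 131, 131, 130, 129, 124]
-18 0.021 [131, 137, 147, 156, 149, 142, 153, 161, 162, 161, 158, 149, 137, 133, 134, 135, 133, 131, 131, 130, 130, 133, 129, 130, 131, 131, 130, 131, 131, 131, 131, 130, 129]
-35 0.012 [129, 125, 133, 153, 154, 149, 152, 159, 162, 162, 161, 161, 160, 159, 159, 157, 156, 156, 157, 157, 156, 158, 158, 157, 156, 156, 158, 158, 153, 146, 152, 158, 159]
-35 0.021 [131, 128, 130, 142, 156, 152, 146, 157, 161, 162, 162, 161, 160, 159, 159, 158, 156, 156, 156, 156, 156, 157, 158, 158, 157, 156, 157, 158, 155, 149, 150, 157, 160]
```

```bash
python3 -c "from rig import *; print(sign_off())"
```

```text
the job is handed in; nothing more can be done
None
```

I pushed the row of four home against the end stop as one train, then pushed the bolt in behind the last heat sink until it stalled firmly. The final top view shows the row closed up, the bolt fully in and the things around the rail in place; I handed the job in at about 13 s on the robot's clock.

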